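Reload the reagent rack in reverse order

TASK

Move the four amber bottles from the aluminium carrier into the white rack, one to a compartment, in reverse order counted from the thumb tabs: the bottle nearest the carrier's tab goes into the compartment farthest from the rack's tab, the next into the second farthest, and so on. Do not tip any bottle over, leave them standing flat on the compartment floors, and let go of them.

Things in the scene. Friction and masses are not known exactly. Their poses are not given: they have to be found in the camera images.
- slim: Slim round amber bottle, the tallest: body 32 mm diameter and 66 mm high, short shoulder, white screw cap 25 mm diameter from 70 to 86 mm, total height 86 mm. Loose, 0.05 to 0.17 kg, upright in its seat at the start. Origin: centre of its underside; z up its axis. Grip across the body 45 to 58 mm above its underside.
- jar: Squat wide amber jar, the lowest: body 42 mm diameter and 52 mm high, white lid 41 mm diameter above it, total height 64 mm. Loose, 0.05 to 0.17 kg, upright in its seat at the start. Origin: centre of its underside; z up its axis. Grip 42 to 50 mm above its underside.
- square: Square amber bottle: body 36 x 36 mm (sides along its x and y axes), 56 mm high, white cap 26 mm diameter from 60 to 74 mm, total height 74 mm. Loose, 0.05 to 0.17 kg, upright in its seat at the start. Origin: centre of its underside; z up its axis. At the start within 4 degrees of the carrier's axes. Grip on two flat sides 40 to 46 mm above its underside.
- dropper: Round amber dropper bottle: body 36 mm diameter and 50 mm high, white collar 21 mm diameter from 54 to 64 mm, thin dark rubber bulb 10 mm diameter on top, total height 82 mm. Loose, 0.05 to 0.17 kg, upright in its seat at the start. Origin: centre of its underside; z up its axis. Grip across the body 38 to 44 mm above its underside.
- carrier: Start rack: fixed aluminium plate 262 (x) by 70 (y) by 6 mm; flat thumb tab 28 x 40 mm with a dark dot on its -x end, pointing towards the robot side (within 30 degrees of world -x). Origin: centre of underside, on the bench. Four black seats at x = -96, -32, 32, 96 mm, y = 0, in changing order; the bottles stand inside them on the plate, 6 mm above the bench.
- rack: Rack to fill: fixed white tray 262 (x) by 70 (y), 20 mm high; thumb tab like the carrier's on its -x end, pointing towards the robot side (within 30 degrees of world -x). Origin: centre of underside, on the bench. Four open compartments centred at x = -96, -32, 32, 96 mm, y = 0, 58 x 58 mm inside, walls 6 mm; floor 6 mm, wall tops 20 mm above the bench. Any bottle fits any.
- seat_slim: Black ring round the slim bottle's foot: 38 mm inside, 48 mm outside diameter, 10 mm high. Fixed to the carrier and stays there; so it marks where that bottle stood at the start. Origin: centre of its underside, on the carrier's plate; axes parallel to the carrier's.
- seat_jar: Black ring round the jar's foot: 48 mm inside, 58 mm outside diameter, 10 mm high. Fixed to the carrier and stays there; so it marks where that bottle stood at the start. Origin: centre of its underside, on the carrier's plate; axes parallel to the carrier's.
- seat_square: Black square frame round the square bottle's foot: 42 mm inside, 52 mm outside, 10 mm high. Fixed to the carrier and stays there; so it marks where that bottle stood at the start. Origin: centre of its underside, on the carrier's plate; axes parallel to the carrier's.
- seat_dropper: Black ring round the dropper bottle's foot: 42 mm inside, 52 mm outside diameter, 10 mm high. Fixed to the carrier and stays there; so it marks where that bottle stood at the start. Origin: centre of its underside, on the carrier's plate; axes parallel to the carrier's.
Not all that is in view belongs to the job. Leave any blue look-alike of the square alone. What is shaped like the dropper but blue is not meant.

How it is judged:
At the end, for the whole second after the job is handed in: Each bottle stands released, at rest and upright (within 0.1 rad) on the floor (within 4 mm) of one rack compartment, within 14.5 mm of its centre along each rack axis; a bottle that started at x = c on the carrier stands in the compartment at x = -c of the rack (((x of seat_slim in the frame of carrier between -0.116 and -0.076 m and x of slim in the frame of rack between 0.0815 and 0.1105 m) or (x of seat_slim in the frame of carrier between -0.052 and -0.012 m and x of slim in the frame of rack between 0.0175 and 0.0465 m) or (x of seat_slim in the frame of carrier between 0.012 and 0.052 m and x of slim in the frame of rack between -0.0465 and -0.0175 m) or (x of seat_slim in the frame of carrier between 0.076 and 0.116 m and x of slim in the frame of rack between -0.1105 and -0.0815 m)) and y of slim in the frame of rack between -0.0145 and 0.0145 m and z of slim in the frame of rack between 0.002 and 0.01 m and angle between each of slim, jar, square, dropper's own z axis and vertical below 0.1 rad and linear speed of each of slim, jar, square, dropper below 0.02 m/s and angular speed of each of slim, jar, square, dropper below 0.2 rad/s and ((x of seat_jar in the frame of carrier between -0.116 and -0.076 m and x of jar in the frame of rack between 0.0815 and 0.1105 m) or (x of seat_jar in the frame of carrier between -0.052 and -0.012 m and x of jar in the frame of rack between 0.0175 and 0.0465 m) or (x of seat_jar in the frame of carrier between 0.012 and 0.052 m and x of jar in the frame of rack between -0.0465 and -0.0175 m) or (x of seat_jar in the frame of carrier between 0.076 and 0.116 m and x of jar in the frame of rack between -0.1105 and -0.0815 m)) and y of jar in the frame of rack between -0.0145 and 0.0145 m and z of jar in the frame of rack between 0.002 and 0.01 m and ((x of seat_square in the frame of carrier between -0.116 and -0.076 m and x of square in the frame of rack between 0.0815 and 0.1105 m) or (x of seat_square in the frame of carrier between -0.052 and -0.012 m and x of square in the frame of rack between 0.0175 and 0.0465 m) or (x of seat_square in the frame of carrier between 0.012 and 0.052 m and x of square in the frame of rack between -0.0465 and -0.0175 m) or (x of seat_square in the frame of carrier between 0.076 and 0.116 m and x of square in the frame of rack between -0.1105 and -0.0815 m)) and y of square in the frame of rack between -0.0145 and 0.0145 m and z of square in the frame of rack between 0.002 and 0.01 m and ((x of seat_dropper in the frame of carrier between -0.116 and -0.076 m and x of dropper in the frame of rack between 0.0815 and 0.1105 m) or (x of seat_dropper in the frame of carrier between -0.052 and -0.012 m and x of dropper in the frame of rack between 0.0175 and 0.0465 m) or (x of seat_dropper in the frame of carrier between 0.012 and 0.052 m and x of dropper in the frame of rack between -0.0465 and -0.0175 m) or (x of seat_dropper in the frame of carrier between 0.076 and 0.116 m and x of dropper in the frame of rack between -0.1105 and -0.0815 m)) and y of dropper in the frame of rack between -0.0145 and 0.0145 m and z of dropper in the frame of rack between 0.002 and 0.01 m); the robot touches nothing.
It fails at once if a bottle is tipped over (more than 0.6 rad from upright) (angle between any of slim, jar, square, dropper's own z axis and vertical above 0.6 rad).
It also fails if it takes over 104 s, if anything falls off the work surface, if the arm or the gripper's body presses on something with over 40 N, if the wrist force passes 120 N, or if a joint passes its speed limit or range.

ROBOT

A 6-joint arm with a two-finger parallel gripper is mounted at the origin on the work surface. World frame = base frame: x ahead of the robot, y to its left, z up, the work surface at z = 0. Lengths are in m, angles in rad, forces in N, time in s.
With the tool pointing down it reaches from about 0.375 to 0.9 m from the base axis. Payload 3.1 kg.
Tool frame: the origin (TCP) lies at the very end of the fingers, on their centre line; the grasp point (between the pads) lies 19 mm behind it; z points along the fingers, y is the direction in which the jaws open and shut (so a half turn about z gives the same grasp; the last joint's range is limited). The gripper opens to 85 mm and grips with 20 to 120 N. Pads are 22 mm wide; open, the fingers measure 114 mm over their backs; the gripper's body (76 mm by 85 mm) begins 54 mm behind the grasp point. The pads swing forward as they close: fully open they stand 13 mm farther back than shut.
Start: joints at [1.127, 0.527, 1.433, -0, 1.181, -0.178], TCP at [0.164, 0.603, 0.231] pointing down, gripper open.
Joint ranges: [-3.08, 3.08], [-0.75, 2.2], [0.22, 2.44], [-1.43, 4.57], [0, 2.65], [-2.85, 2.85]. Speed limits (rad/s): [2.79, 2.79, 3.14, 3.14, 3.14, 3.14].

INTERFACE

Orientations are given as a unit quaternion [x, y, z, w].
In Python, from station import manip gives the robot as it stands. The module is installed in compiled form; this text tells all that it offers.
- The arm moves only by the tool send_rows, never from a script. Its argument "commands" is a list of rows, each an object with "delta_pos": the shift along the world's x, y, z in cm, a list of three; "yaw": the turn about the world's z in rad. A call has 1 to 10 rows; each row shifts and turns the pose as measured when the row begins; what a row does not reach is not made up. A row lasts 1/8 s, in which the tool goes at most 62.5 mm and 10.7 degrees, less where a joint would pass 70% of its speed; a pose out of reach is approached as far as the arm can. A call is refused whole if a number of a shift passes 6.25 or a number of a turn 0.188, either way. A call with a gripper value outside its range is refused whole. "grip" is the closure, from -1 (fully open) to 1 (shut), set as the call begins (left out, the last holds). The fingers move at their own pace and stop on an object; "force" is the grip in N (left out, the last holds). Time passes only in rows, so rows that do not move let the fingers close. It gives the time, the measured TCP pose, the force and the opening at its end, in the units of the state.
- manip.sense(): the state, without advancing time (a new reading comes with each control period).
- manip.snapshot(name): name is "scene" or "top"; returns the picture (420x560x3 uint8, blue, green, red); there is no depth.
- manip.get_calibration(name): a dict with "fx", "fy", "cx", "cy" (pixels), "world_to_cam" (4x4, takes a point from world to camera coordinates). Camera axes: x right, y down, z forward; pixel columns grow to the right and rows downward; lengths in m; the calibration is good to about 2 mm. A picture is of the moment at which its call begins. get_calibration takes no time and is no camera call.
- manip.sign_off(): hands the job in, once; it reports no verdict.
The state is a dict: "t": time; "q": joint angles; "qd": joint speeds; "tau": joint torques, N m; "tcp_pos": TCP position; "tool_rot": TCP orientation; "force": force on the tool from outside, world axes, zero at the start; "ft_torque": the same for the moment, N m; "finger_gap": opening from 0.0 (shut) to 1.0 (fully open).
Only numpy, scipy, OpenCV 4.12 (cv2) and the standard library are available. Lean on these libraries where they do the work, as an engineer would, in place of code of your own. Each camera call takes 0.05 s, during which the arm holds its last target. There are 200 camera calls.

## Working session

There is one attempt and no reset: what is moved stays moved. The work goes in short steps, Python scripts to look and compute and a tool call to move; the robot and the scene stay as the last step left them, time stands still between calls to the robot, and variables do not carry over. Pictures are saved under pics/ and viewed, about 12 in all and at most 16, crops included, and the job is handed in when it is done.

Besides the shell and the picture viewer there is one more tool, called as name(argument=value, ...), one argument or row to a line, values as JSON. send_rows: Moves the arm, as the interface text tells. Its arguments: {"type":"object","properties":{"commands":{"type":"array","items":{"type":"object","properties":{"delta_pos":{"type":"array","items":{"type":"number"}},"yaw":{"type":"number"}}}},"grip":{"type":"number"},"force":{"type":"number"}},"required":["commands"]}

```bash
mkdir -p pics
python3 - <<'E'
from station import manip
import cv2,numpy as np
s=manip.sense();print(s['t'],s['tcp_pos'],s['tool_rot'],s['finger_gap'])
for n in("scene","top"):
    cv2.imwrite(f"pics/{n}0.png",manip.snapshot(n));c=manip.get_calibration(n);print(n,c['fx'],c['cx'],c['cy']);print(np.round(np.linalg.inv(np.array(c['world_to_cam'])),3))
E
```

```text
0.0 [0.16384405 0.6023855  0.23033905] [ 1.32515436e-01  9.91180346e-01 -1.04189502e-03 -3.08916129e-04] 0.9996487865028366
scene 426.5872067312128 288.93427013302687 206.96772165606987
[[-0.772  0.539 -0.337  0.834]
 [ 0.636  0.65  -0.416  0.399]
 [-0.005 -0.535 -0.845  0.745]
 [ 0.     0.     0.     1.   ]]
top 454.3527672185644 281.9666090309664 204.38234647325353
[[ 0.02  -0.982  0.19   0.347]
 [-1.    -0.019  0.007  0.036]
 [-0.003 -0.19  -0.982  1.035]
 [ 0.     0.     0.     1.   ]]
```

View pics/top0.png

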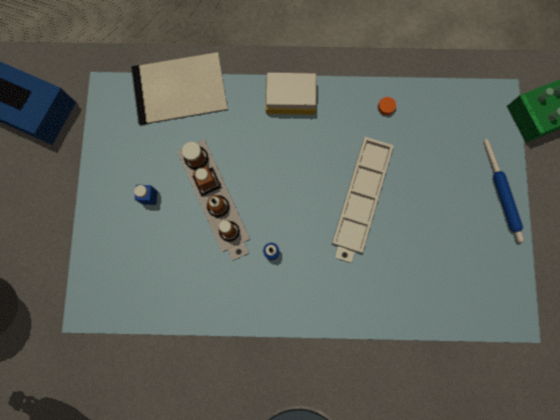

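View pics/scene0.png

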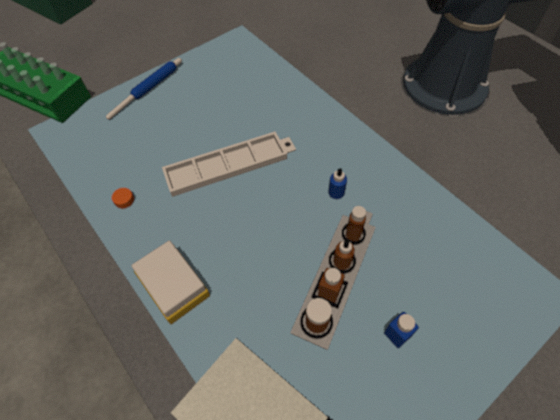

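The top view shows the bottles in order from the carrier tab (dot at 238,251): slim (229,229), dropper (217,204), square (205,178), jar (195,153). The rack is at (363,195), with its tab dot at (345,255). Possible mix-ups are the blue square (146,194) and blue dropper (272,251); both are off the carrier and will be left alone.

```bash
cat > h.py <<'E'
import cv2,numpy as np
from station import manip
def ray(n,uv,z):
    c=manip.get_calibration(n);M=np.linalg.inv(np.array(c['world_to_cam']))
    d=M[:3,:3]@[(uv[0]-c['cx'])/c['fx'],(uv[1]-c['cy'])/c['fy'],1];o=M[:3,3]
    return (o+d*(z-o[2])/d[2])[:2]
def proj(n,p):
    c=manip.get_calibration(n);q=np.array(c['world_to_cam'])@np.append(p,1)
    return np.array([c['fx']*q[0]/q[2]+c['cx'],c['fy']*q[1]/q[2]+c['cy']])
def crop(im,x0,y0,x1,y1,k,name): cv2.imwrite(f'pics/{name}.png',cv2.resize(im[y0:y1,x0:x1],None,fx=k,fy=k,interpolation=cv2.INTER_CUBIC))
E
python3 - <<'E'
from h import *
R={'top':dict(rack=(325,130,400,268),car=(170,135,255,265)),'scene':dict(rack=(155,125,300,200),car=(285,195,380,350))}
out=[]
for n in R:
    im=cv2.imread(f'pics/{n}0.png').astype(int)
    b,g,r=im[...,0],im[...,1],im[...,2]
    notteal=((r-b)>-12).astype(np.uint8)*255
    for k,(x0,y0,x1,y1) in R[n].items():
        m=np.zeros_like(notteal);m[y0:y1,x0:x1]=notteal[y0:y1,x0:x1]
        cs=cv2.findContours(m,cv2.RETR_EXTERNAL,cv2.CHAIN_APPROX_NONE)[0]
        c=max(cs,key=cv2.contourArea)
        z=.02 if k=='rack' else .006
        w=np.array([ray(n,p[0],z) for p in c])
        rect=cv2.minAreaRect((w*1000).astype(np.float32))
        print(n,k,cv2.contourArea(c),'world rect mm',rect)
        # caps
        out.append(m)
    # bright whites on the carrier: caps
    x0,y0,x1,y1=R[n]['car']
    sub=im[y0:y1,x0:x1];wm=((sub.min(2)>115)).astype(np.uint8)
    N,l,st,ce=cv2.connectedComponentsWithStats(wm)
    for i in range(1,N):
        if st[i,4]>12: print('  white',np.round(ce[i]+[x0,y0],1),st[i,4])
t=cv2.imread('pics/top0.png');crop(np.hstack([t[130:270,165:285],t[130:270,320:405]]),0,0,205,140,3.9,'c1')
s=cv2.imread('pics/scene0.png');crop(s,280,190,385,350,3.7,'c2')
E
```

```text
top rack 6947.5 world rect mm ((565.0657958984375, -141.03915405273438), (320.1329650878906, 172.62184143066406), 0.1098506972193718)
top car 10687.5 world rect mm ((558.6686401367188, 208.09176635742188), (307.231201171875, 199.7764892578125), 1.8146083354949951)
  white [209.9 198.6] 7711
  white [201.  173.5] 89
  white [223.9 225.4] 101
scene rack 3973.0 world rect mm ((564.9810180664062, -130.3857421875), (89.00471496582031, 288.2836608886719), 73.34313201904297)
scene car 5338.0 world rect mm ((553.000244140625, 200.0928955078125), (299.442138671875, 72.67485809326172), 26.313783645629883)
  white [309.6 249.1] 1500
  white [357.6 209.7] 274
  white [365.1 200.6] 16
  white [291.8 217.1] 137
  white [376.1 209.3] 15
  white [375.8 222.5] 50
  white [348.3 310.5] 2105
  white [292.4 248. ] 167
  white [300.7 236.6] 14
  white [344.9 247.2] 44
  white [366.8 256.5] 14
  white [290.8 270.9] 78
  white [332.5 274.9] 153
  white [374.  277.4] 14
  white [376.1 312.8] 18
  white [367.8 313.5] 15
  white [377.4 319.2] 15
  white [295.  338.9] 262
```

View pics/c1.png

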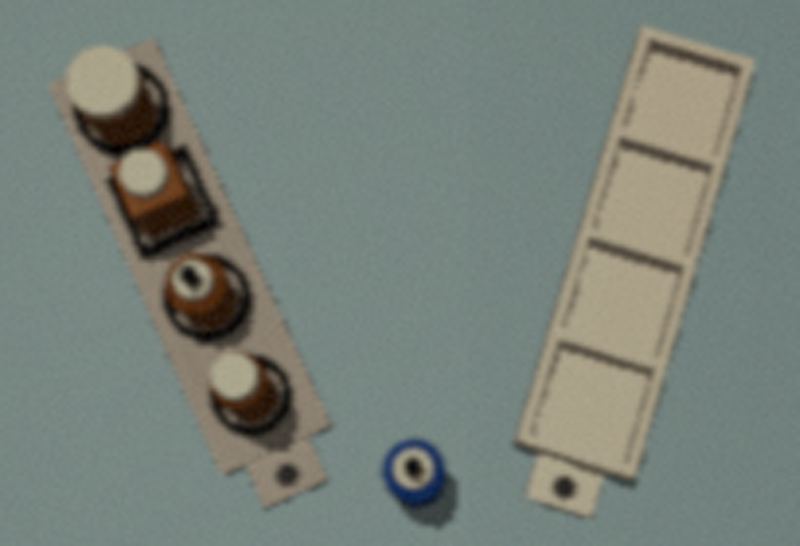

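View pics/c2.png

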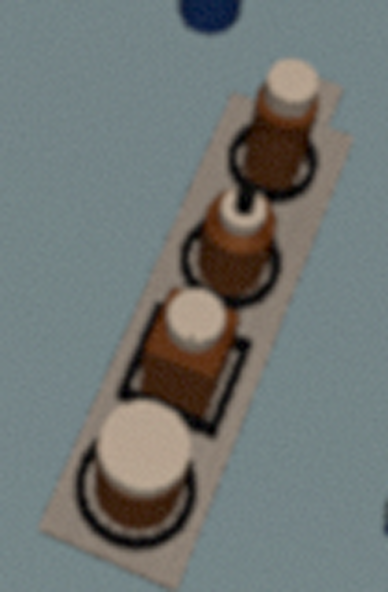

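The crops confirm the choice: four amber bottles stand on the carrier in the order slim, dropper, square, jar from the tab. I'll refine this with colour masks, seeded and checked by the crop pixels.

Run:
```python
from h import *
t=cv2.imread('pics/top0.png');s=cv2.imread('pics/scene0.png')
T=lambda x,y,o:np.array([(x+.5)/3.9-.5+o,(y+.5)/3.9-.5+130])
S=lambda x,y:np.array([(x+.5)/3.7-.5+280,(y+.5)/3.7-.5+190])
for n,im,R in(('top',t,dict(rack=(325,130,400,268),car=(170,135,255,265))),('scene',s,dict(rack=(155,125,300,200),car=(285,200,380,350)))):
    lab=cv2.cvtColor(cv2.GaussianBlur(im,(3,3),0),cv2.COLOR_BGR2LAB)
    for k,(x0,y0,x1,y1) in R.items():
        a=lab[y0:y1,x0:x1,1];th,m=cv2.threshold(a,0,255,cv2.THRESH_OTSU) if k=='rack' else (125,((a>125)|(lab[y0:y1,x0:x1,0]<60)).astype(np.uint8)*255)
        c=max(cv2.findContours(m,cv2.RETR_EXTERNAL,cv2.CHAIN_APPROX_NONE)[0],key=cv2.contourArea)
        w=np.array([ray(n,p[0]+[x0,y0],.02 if k=='rack' else .006) for p in c])*1000
        print(n,k,th,cv2.minAreaRect(w.astype(np.float32)))
for k,P,z,o in(('rack',[(642,27),(755,62),(635,482),(517,445)],.02,200),('car',[(52,88),(155,38),(330,428),(222,472)],.006,165)):
    w=np.array([ray('top',T(x,y,o),z) for x,y in P])
    far=(w[0]+w[1])/2;near=(w[2]+w[3])/2;d=far-near
    print(k,'centre',w.mean(0),'yaw',np.arctan2(d[1],d[0]),'L',np.linalg.norm(d),'W',np.linalg.norm(w[0]-w[1]),np.linalg.norm(w[2]-w[3]))
for k,p,q,z in(('slim',(234,376),(293,80),.092),('dropper',(190,279),(244,208),.07),('square',(143,171),(197,312),.08),('jar',(103,80),(147,440),.07)):
    print(k,ray('top',T(*p,165),z),ray('scene',S(*q),z))
print('dots car',ray('top',T(287,475,165),.006),'rack',ray('top',T(565,487,200),.01))
```

```text
top rack 124.0 ((559.93359375, -137.41656494140625), (73.45865631103516, 293.4453430175781), 73.39771270751953)
top car 125 ((557.8239135742188, 199.83966064453125), (297.59039306640625, 70.48141479492188), 26.24863624572754)Traceback (most recent call last):
  File "<stdin>", line 10, in <module>
  File "h.py", line 4, in ray
    c=manip.get_calibration(n);M=np.linalg.inv(np.array(c['world_to_cam']))
ValueError: time passes only in moves, steps and waits
```

```bash
sed -i 's/^def ray/import functools\n@functools.lru_cache(None)\ndef cal(n): return manip.get_calibration(n)\ndef ray/; s/c=manip.get_calibration(n);/c=cal(n);/' h.py
python3 - <<'E'
from h import *
T=lambda x,y,o:np.array([(x+.5)/3.9-.5+o,(y+.5)/3.9-.5+130])
S=lambda x,y:np.array([(x+.5)/3.7-.5+280,(y+.5)/3.7-.5+190])
s=cv2.imread('pics/scene0.png')
n='scene';lab=cv2.cvtColor(cv2.GaussianBlur(s,(3,3),0),cv2.COLOR_BGR2LAB)
for k,(x0,y0,x1,y1) in dict(rack=(155,125,300,200),car=(285,200,380,350)).items():
    m=(lab[y0:y1,x0:x1,1]>125).astype(np.uint8)*255
    c=max(cv2.findContours(m,cv2.RETR_EXTERNAL,cv2.CHAIN_APPROX_NONE)[0],key=cv2.contourArea)
    w=np.array([ray(n,p[0]+[x0,y0],.02 if k=='rack' else .006) for p in c])*1000
    print(n,k,cv2.minAreaRect(w.astype(np.float32)))
for k,P,z,o in(('rack',[(642,27),(755,62),(635,482),(517,445)],.02,200),('car',[(52,88),(155,38),(330,428),(222,472)],.006,165)):
    w=np.array([ray('top',T(x,y,o),z) for x,y in P])
    far=(w[0]+w[1])/2;near=(w[2]+w[3])/2;d=far-near
    print(k,'centre',w.mean(0),'yaw',np.arctan2(d[1],d[0]),'L',np.linalg.norm(d),'W',np.linalg.norm(w[0]-w[1]),np.linalg.norm(w[2]-w[3]))
    for x in(-.096,-.032,.032,.096): print('   ',x,np.round(w.mean(0)+x*d/np.linalg.norm(d),4))
for k,p,q,z in(('slim',(234,376),(293,80),.092),('dropper',(190,279),(244,208),.07),('square',(143,171),(197,312),.08),('jar',(103,80),(147,440),.07)):
    print(k,ray('top',T(*p,165),z),ray('scene',S(*q),z))
print('dots car',ray('top',T(287,475,165),.006),'rack',ray('top',T(565,487,200),.01))
E
```

```text
scene rack ((565.3428344726562, -130.43836975097656), (87.10444641113281, 287.2162780761719), 73.30302429199219)
scene car ((553.0332641601562, 199.89942932128906), (298.04248046875, 71.80500030517578), 26.313474655151367)
rack centre [ 0.57229321 -0.14230771] yaw -0.28948627540547595 L 0.2635376863676767 W 0.07032050000551991 0.07021177831680052
    -0.096 [ 0.4803 -0.1149]
    -0.032 [ 0.5416 -0.1332]
    0.032 [ 0.603  -0.1514]
    0.096 [ 0.6643 -0.1697]
car centre [0.56677375 0.20386658] yaw 0.45494773846202025 L 0.2594338852562964 W 0.06904027897011161 0.06738381048198229
    -0.096 [0.4805 0.1617]
    -0.032 [0.538  0.1898]
    0.032 [0.5955 0.2179]
    0.096 [0.653  0.2461]
slim [0.48090514 0.16181681] [0.48187211 0.1652271 ]
dropper [0.53793063 0.19159819] [0.53873238 0.19394325]
square [0.59671229 0.21914138] [0.59596729 0.22173762]
jar [0.65222504 0.24666422] [0.65046035 0.24969462]
dots car [0.43583567 0.13998346] rack [ 0.43328838 -0.0997122 ]
```

Carrier: centre (0.567, 0.204), yaw 0.455. Rack: centre (0.572, -0.142), yaw -0.289. Sizes match the spec to 3 mm, and the caps agree with the seats to 2–3 mm across both views. I'll grip across the carrier's y, so the jaw angle is about 2.03.

send_rows(
  commands=[
    {"delta_pos": [3.2,-4.4,0],"yaw": 0.072},
    {"delta_pos": [3.2,-4.4,0],"yaw": 0.072},
    {"delta_pos": [3.2,-4.4,0],"yaw": 0.072},
    {"delta_pos": [3.2,-4.4,0],"yaw": 0.072},
    {"delta_pos": [3.2,-4.4,0],"yaw": 0.072},
    {"delta_pos": [3.2,-4.4,0],"yaw": 0.072},
    {"delta_pos": [3.2,-4.4,0],"yaw": 0.072},
    {"delta_pos": [3.2,-4.4,0],"yaw": 0.072},
    {"delta_pos": [3.2,-4.4,0],"yaw": 0.072},
    {"delta_pos": [3.2,-4.4,0],"yaw": 0.072},
  ],
  grip=-1,
  force=40,
)

```text
t: 1.35
tcp_pos: [0.4882, 0.1506, 0.2273]
tool_rot: [-0.241, 0.971, -0.001, -0.001]
force: [-0.1, -0.3, 0.2]
finger_gap: 1.002
```

send_rows(
  commands=[
    {"delta_pos": [-0.7,1.2,-3],"yaw": -0.03},
    {"delta_pos": [0,0,-3]},
    {"delta_pos": [0,0,-2]},
    {"delta_pos": [0,0,0]},
  ],
)

```text
validation failed for argument at $.co...
```

send_rows(
  commands=[
    {"delta_pos": [-0.7,1.2,-3],"yaw": -0.03},
    {"delta_pos": [0,0,-3],"yaw": 0},
    {"delta_pos": [0,0,-2],"yaw": 0},
    {"delta_pos": [0,0,0],"yaw": 0},
  ],
)

```text
t: 1.85
tcp_pos: [0.485, 0.1576, 0.1449]
tool_rot: [-0.221, 0.975, -0.002, 0.0]
force: [-0.2, -0.4, 0.1]
finger_gap: 1.0
```

send_rows(
  commands=[
    {"delta_pos": [-0.4,0.5,0],"yaw": 0},
    {"delta_pos": [0,0,0],"yaw": 0},
    {"delta_pos": [0,0,-3],"yaw": 0},
    {"delta_pos": [0,0,-3],"yaw": 0},
    {"delta_pos": [0,0,-3],"yaw": 0},
    {"delta_pos": [0,0,-1.5],"yaw": 0},
    {"delta_pos": [0,0,0],"yaw": 0},
  ],
)

```text
t: 2.72
tcp_pos: [0.4862, 0.1649, 0.0436]
tool_rot: [-0.223, 0.975, -0.002, 0.008]
force: [-0.7, 0.6, 0.4]
finger_gap: 1.004
```

send_rows(
  commands=[
    {"delta_pos": [-0.5,-0.2,-0.6],"yaw": 0},
    {"delta_pos": [0,0,0],"yaw": 0},
    {"delta_pos": [0,0,0],"yaw": 0},
  ],
)

```text
t: 3.1
tcp_pos: [0.4826, 0.1631, 0.0396]
tool_rot: [-0.223, 0.975, -0.003, 0.011]
force: [-0.7, -0.4, 0.5]
finger_gap: 1.003
```

Run:
```python
from h import *
s=manip.sense();print(s['t'],s['tcp_pos'],s['tool_rot'])
a=manip.snapshot('top');b=manip.snapshot('scene')
crop(np.hstack([a[120:280,160:300],b[180:340,280:420]]),0,0,280,160,2.8,'g1')
```

```text
3.1 [0.48256517 0.16308141 0.03962974] [-0.22272848  0.97481921 -0.00276221  0.01057793]
```

View pics/g1.png

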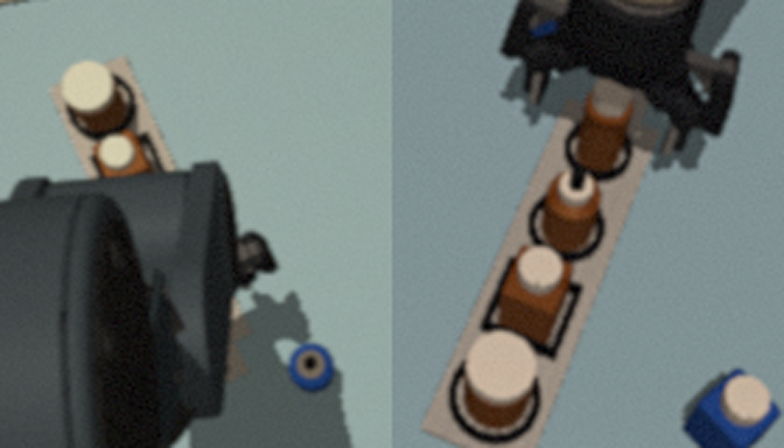

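The jaws straddle the slim bottle: in the scene half its body is centred between the fingers at about (605,130). The grip height of about 52 mm is within range, so I'm closing.

send_rows(
  commands=[
    {"delta_pos": [0,0,0],"yaw": 0},
    {"delta_pos": [0,0,0],"yaw": 0},
    {"delta_pos": [0,0,0],"yaw": 0},
    {"delta_pos": [0,0,0],"yaw": 0},
    {"delta_pos": [0,0,0],"yaw": 0},
    {"delta_pos": [0,0,0],"yaw": 0},
    {"delta_pos": [0,0,0],"yaw": 0},
    {"delta_pos": [0,0,0],"yaw": 0},
  ],
  grip=1,
  force=40,
)

```text
t: 4.2
tcp_pos: [0.4828, 0.1631, 0.04]
tool_rot: [-0.223, 0.975, -0.003, 0.011]
force: [0.3, -0.4, 2.1]
finger_gap: 0.365
```

send_rows(
  commands=[
    {"delta_pos": [0,0,1],"yaw": 0},
    {"delta_pos": [0,0,2],"yaw": 0},
    {"delta_pos": [0,0,3],"yaw": 0},
    {"delta_pos": [0,0,3],"yaw": 0},
    {"delta_pos": [0,0,3],"yaw": 0},
    {"delta_pos": [0,0,1.5],"yaw": 0},
    {"delta_pos": [0,0,0],"yaw": 0},
  ],
)

```text
t: 5.08
tcp_pos: [0.4812, 0.1631, 0.1815]
tool_rot: [-0.223, 0.975, -0.003, 0.011]
force: [1.3, -0.6, -0.7]
finger_gap: 0.364
```

send_rows(
  commands=[
    {"delta_pos": [1,-1.8,0],"yaw": -0.074},
    {"delta_pos": [2,-3.6,0],"yaw": -0.074},
    {"delta_pos": [2.2,-4,0],"yaw": -0.074},
    {"delta_pos": [2.2,-4,0],"yaw": -0.074},
    {"delta_pos": [2.2,-4,0],"yaw": -0.074},
    {"delta_pos": [2.2,-4,0],"yaw": -0.074},
    {"delta_pos": [2.2,-4,0],"yaw": -0.074},
    {"delta_pos": [2.2,-4,0],"yaw": -0.074},
    {"delta_pos": [1.5,-2.7,0],"yaw": -0.074},
    {"delta_pos": [0.6,-1.2,0],"yaw": -0.074},
  ],
)

```text
t: 6.32
tcp_pos: [0.6645, -0.1938, 0.1685]
tool_rot: [0.171, 0.985, -0.005, 0.001]
force: [-0.6, 0.2, -0.8]
finger_gap: 0.365
```

send_rows(
  commands=[
    {"delta_pos": [0,2.2,0],"yaw": 0.05},
    {"delta_pos": [0,0,0],"yaw": 0},
    {"delta_pos": [0,0,-3],"yaw": 0},
    {"delta_pos": [0,0,-3],"yaw": 0},
    {"delta_pos": [0,0,-1],"yaw": 0},
    {"delta_pos": [0,0,0],"yaw": 0},
  ],
)

```text
t: 7.08
tcp_pos: [0.6625, -0.1738, 0.0932]
tool_rot: [0.148, 0.989, -0.005, -0.002]
force: [0.5, 0.5, 0.0]
finger_gap: 0.368
```

Run:
```python
from h import *
s=manip.sense();print(s['t'],s['tcp_pos'],s['tool_rot'])
a=manip.snapshot('top');b=manip.snapshot('scene')
crop(np.hstack([a[110:270,300:440],b[90:250,150:310]]),0,0,300,160,2.6,'g2')
```

```text
7.075 [ 0.66248319 -0.17383067  0.09322863] [ 0.14795622  0.98898034 -0.00486443 -0.00178308]
```

View pics/g2.png

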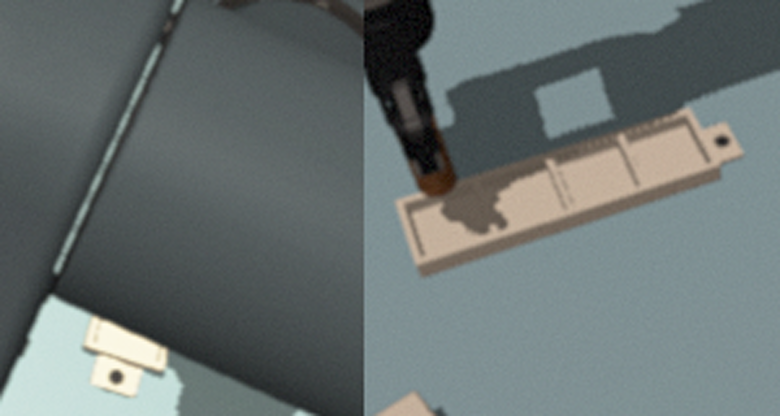

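Run:
```python
from h import *
S=lambda x,y:np.array([(x+.5)/2.6-.5-140+150,(y+.5)/2.6-.5+90])
w=np.array([ray('scene',S(*p),.02) for p in [(396,200),(420,266),(690,108),(720,168)]])
print(w,w.mean(0),np.linalg.norm(w[0]-w[1]),np.linalg.norm(w[0]-w[2]))
print('foot',proj('scene',[.6625,-.1738,.06]),S(437,185))
```

```text
[[ 0.68845465 -0.21053998]
 [ 0.70762776 -0.14076136]
 [ 0.43891231 -0.13460406]
 [ 0.4614031  -0.06586516]] [ 0.57409945 -0.13794264] 0.07236479567342843 0.2608402610665153
foot [177.21418839 159.13187813] [177.76923077 160.84615385]
```

Both views agree on the rack to 4 mm, with the mean centre at (0.573, -0.140). The held foot shows at scene (178,161) against a predicted (177,159), so it's in line with the far compartment.

send_rows(
  commands=[
    {"delta_pos": [0.2,0.5,0],"yaw": 0},
    {"delta_pos": [0,0,0],"yaw": 0},
    {"delta_pos": [0,0,-2],"yaw": 0},
    {"delta_pos": [0,0,-1.5],"yaw": 0},
    {"delta_pos": [0,0,0],"yaw": 0},
    {"delta_pos": [0,0,0],"yaw": 0},
  ],
)

```text
t: 7.92
tcp_pos: [0.6665, -0.1692, 0.0591]
tool_rot: [0.148, 0.989, -0.006, 0.001]
force: [-0.2, -0.6, -0.6]
finger_gap: 0.362
```

send_rows(
  commands=[
    {"delta_pos": [-0.2,0.1,-1],"yaw": 0},
    {"delta_pos": [0,0,-0.5],"yaw": 0},
    {"delta_pos": [0,0,0],"yaw": 0},
    {"delta_pos": [0,0,-0.2],"yaw": 0},
    {"delta_pos": [0,0,0],"yaw": 0},
  ],
)

```text
t: 8.55
tcp_pos: [0.6648, -0.1684, 0.0415]
tool_rot: [0.148, 0.989, -0.006, 0.002]
force: [-1.0, -0.3, -0.3]
finger_gap: 0.366
```

send_rows(
  commands=[
    {"delta_pos": [0,0,-0.1],"yaw": 0},
    {"delta_pos": [0,0,0],"yaw": 0},
  ],
)

```text
t: 8.8
tcp_pos: [0.6651, -0.1685, 0.0408]
tool_rot: [0.148, 0.989, -0.006, 0.002]
force: [0.1, 0.0, -0.7]
finger_gap: 0.368
```

send_rows(
  commands=[
    {"delta_pos": [0,0,0],"yaw": 0},
    {"delta_pos": [0,0,0],"yaw": 0},
    {"delta_pos": [0,0,0],"yaw": 0},
    {"delta_pos": [0,0,0],"yaw": 0},
    {"delta_pos": [0,0,0],"yaw": 0},
    {"delta_pos": [0,0,0],"yaw": 0},
  ],
  grip=-1,
)

```text
t: 9.55
tcp_pos: [0.6656, -0.1688, 0.0416]
tool_rot: [0.148, 0.989, -0.006, 0.003]
force: [0.1, -0.2, 0.2]
finger_gap: 0.999
```

send_rows(
  commands=[
    {"delta_pos": [0,0,1],"yaw": 0},
    {"delta_pos": [0,0,3],"yaw": 0},
    {"delta_pos": [0,0,4],"yaw": 0},
    {"delta_pos": [0,0,4],"yaw": 0},
    {"delta_pos": [0,0,2],"yaw": 0},
    {"delta_pos": [0,0,0],"yaw": 0},
  ],
)

```text
t: 10.3
tcp_pos: [0.6653, -0.1686, 0.1888]
tool_rot: [0.148, 0.989, -0.006, 0.004]
force: [0.1, 0.4, -0.4]
finger_gap: 0.996
```

send_rows(
  commands=[
    {"delta_pos": [-0.8,2,0],"yaw": 0.075},
    {"delta_pos": [-1.4,4,0],"yaw": 0.075},
    {"delta_pos": [-1.4,4.2,0],"yaw": 0.075},
    {"delta_pos": [-1.4,4.2,0],"yaw": 0.075},
    {"delta_pos": [-1.4,4.2,0],"yaw": 0.075},
    {"delta_pos": [-1.4,4.2,0],"yaw": 0.075},
    {"delta_pos": [-1.4,4.2,0],"yaw": 0.075},
    {"delta_pos": [-1.4,4,0],"yaw": 0.075},
    {"delta_pos": [-1.2,2.5,0],"yaw": 0.075},
    {"delta_pos": [-0.7,1,0],"yaw": 0.06},
  ],
)

```text
t: 11.55
tcp_pos: [0.5293, 0.185, 0.1792]
tool_rot: [-0.227, 0.974, -0.004, -0.001]
force: [0.8, -0.1, -0.3]
finger_gap: 0.998
```

send_rows(
  commands=[
    {"delta_pos": [0,0,0],"yaw": 0},
    {"delta_pos": [0,0,0],"yaw": 0},
  ],
)

```text
t: 11.8
tcp_pos: [0.5279, 0.1853, 0.1778]
tool_rot: [-0.227, 0.974, -0.004, -0.003]
force: [0.2, -0.2, -0.7]
finger_gap: 0.998
```

Run:
```python
from h import *
s=manip.sense();print(s['t'],s['tcp_pos'],s['tool_rot'])
a=manip.snapshot('top');b=manip.snapshot('scene')
crop(np.hstack([a[120:270,310:410],b[100:250,150:310]]),0,0,260,150,3,'g3')
```

```text
11.8 [0.52794773 0.18534133 0.17784796] [-0.22749749  0.97376634 -0.00394143 -0.00291193]
```

View pics/g3.png

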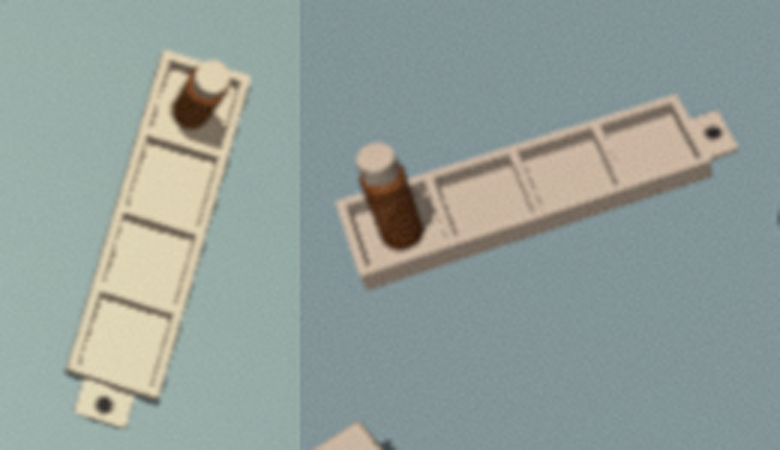

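Slim stands upright in the farthest compartment (cap at crop 211,76; foot at 193,118). Next is the dropper.

send_rows(
  commands=[
    {"delta_pos": [1.0,0.7,-2],"yaw": 0},
    {"delta_pos": [0,0,-2],"yaw": 0},
    {"delta_pos": [0,0,-1],"yaw": 0},
    {"delta_pos": [0,0,0],"yaw": 0},
    {"delta_pos": [0,0,0],"yaw": 0},
  ],
)

```text
t: 12.52
tcp_pos: [0.5414, 0.1894, 0.1276]
tool_rot: [-0.224, 0.975, -0.004, -0.001]
force: [-0.2, 0.0, -0.0]
finger_gap: 1.001
```

Run:
```python
from h import *
U=lambda x,y,o:np.array([(x+.5)/3-.5+o[0],(y+.5)/3-.5+o[1]])
print('slim cap',ray('top',U(211,76,(310,120)),.092),ray('scene',U(377,157,(50,100)),.092))
```

```text
slim cap [ 0.66464812 -0.16722261] [ 0.66386488 -0.16489233]
```

send_rows(
  commands=[
    {"delta_pos": [-0.3,0.3,0],"yaw": 0},
    {"delta_pos": [0,0,0],"yaw": 0},
    {"delta_pos": [0,0,-2.5],"yaw": 0},
    {"delta_pos": [0,0,-2.5],"yaw": 0},
    {"delta_pos": [0,0,-2],"yaw": 0},
    {"delta_pos": [0,0,-1],"yaw": 0},
    {"delta_pos": [0,0,0],"yaw": 0},
    {"delta_pos": [0,0,0],"yaw": 0},
  ],
)

```text
t: 13.52
tcp_pos: [0.5416, 0.1938, 0.0504]
tool_rot: [-0.225, 0.974, -0.005, 0.004]
force: [0.3, 1.3, -0.2]
finger_gap: 1.004
```

send_rows(
  commands=[
    {"delta_pos": [-0.4,-0.2,-1],"yaw": 0},
    {"delta_pos": [0,0,-0.8],"yaw": 0},
    {"delta_pos": [0,0,-0.3],"yaw": 0},
    {"delta_pos": [0,0,0],"yaw": 0},
    {"delta_pos": [0,0,0],"yaw": 0},
  ],
)

```text
t: 14.15
tcp_pos: [0.5382, 0.1918, 0.0293]
tool_rot: [-0.225, 0.974, -0.005, 0.006]
force: [-0.2, 0.3, 1.0]
finger_gap: 1.002
```

Grip height is 29.3 + 19 - 6 = 42 mm, within 38–44.

send_rows(
  commands=[
    {"delta_pos": [0,0,0],"yaw": 0},
    {"delta_pos": [0,0,0],"yaw": 0},
    {"delta_pos": [0,0,0],"yaw": 0},
    {"delta_pos": [0,0,0],"yaw": 0},
    {"delta_pos": [0,0,0],"yaw": 0},
    {"delta_pos": [0,0,0],"yaw": 0},
    {"delta_pos": [0,0,0],"yaw": 0},
    {"delta_pos": [0,0,0],"yaw": 0},
  ],
  grip=1,
  force=40,
)

```text
t: 15.15
tcp_pos: [0.5385, 0.1919, 0.0299]
tool_rot: [-0.225, 0.974, -0.005, 0.006]
force: [0.8, -0.6, 0.6]
finger_gap: 0.406
```

send_rows(
  commands=[
    {"delta_pos": [0,0,1],"yaw": 0},
    {"delta_pos": [0,0,2],"yaw": 0},
    {"delta_pos": [0,0,3],"yaw": 0},
    {"delta_pos": [0,0,3],"yaw": 0},
    {"delta_pos": [0,0,3],"yaw": 0},
    {"delta_pos": [0,0,1.5],"yaw": 0},
    {"delta_pos": [0,0,0],"yaw": 0},
  ],
)

```text
t: 16.02
tcp_pos: [0.5372, 0.1917, 0.171]
tool_rot: [-0.225, 0.974, -0.005, 0.006]
force: [0.2, 0.3, -0.9]
finger_gap: 0.408
```

send_rows(
  commands=[
    {"delta_pos": [0.4,-1.8,0],"yaw": -0.07},
    {"delta_pos": [0.8,-3.6,0],"yaw": -0.07},
    {"delta_pos": [0.8,-3.8,0],"yaw": -0.07},
    {"delta_pos": [0.8,-3.8,0],"yaw": -0.07},
    {"delta_pos": [0.8,-3.8,0],"yaw": -0.07},
    {"delta_pos": [0.8,-3.8,0],"yaw": -0.07},
    {"delta_pos": [0.8,-3.8,0],"yaw": -0.07},
    {"delta_pos": [0.8,-3.8,0],"yaw": -0.07},
    {"delta_pos": [0.5,-2.5,0],"yaw": -0.07},
    {"delta_pos": [0.2,-1,0],"yaw": -0.07},
  ],
)

```text
t: 17.27
tcp_pos: [0.5963, -0.1334, 0.156]
tool_rot: [0.133, 0.991, -0.002, -0.008]
force: [-0.3, -0.1, -0.6]
finger_gap: 0.407
```

send_rows(
  commands=[
    {"delta_pos": [0,0,0],"yaw": 0},
    {"delta_pos": [0,0,0],"yaw": 0},
  ],
)

```text
t: 17.52
tcp_pos: [0.5948, -0.1334, 0.1533]
tool_rot: [0.133, 0.991, -0.001, -0.011]
force: [-0.4, -0.4, 0.2]
finger_gap: 0.404
```

send_rows(
  commands=[
    {"delta_pos": [0.9,-1.5,0],"yaw": -0.02},
    {"delta_pos": [0,0,0],"yaw": 0},
    {"delta_pos": [0,0,-2],"yaw": 0},
    {"delta_pos": [0,0,-2],"yaw": 0},
    {"delta_pos": [0,0,-1],"yaw": 0},
    {"delta_pos": [0,0,0],"yaw": 0},
    {"delta_pos": [0,0,0],"yaw": 0},
  ],
)

```text
t: 18.4
tcp_pos: [0.6058, -0.1476, 0.1032]
tool_rot: [0.142, 0.99, -0.001, -0.01]
force: [0.4, 0.3, -0.3]
finger_gap: 0.406
```

Bottom is at 0.079 m. I'm lowering to TCP z of about 0.031.

send_rows(
  commands=[
    {"delta_pos": [-0.2,-0.1,-2],"yaw": 0},
    {"delta_pos": [0,0,-2],"yaw": 0},
    {"delta_pos": [0,0,-1],"yaw": 0},
    {"delta_pos": [0,0,0],"yaw": 0},
    {"delta_pos": [0,0,0],"yaw": 0},
  ],
)

```text
t: 19.02
tcp_pos: [0.6071, -0.1498, 0.0566]
tool_rot: [0.141, 0.99, -0.002, -0.005]
force: [-0.4, 0.0, 0.1]
finger_gap: 0.404
```

send_rows(
  commands=[
    {"delta_pos": [-0.3,0.1,-1],"yaw": 0},
    {"delta_pos": [0,0,-0.8],"yaw": 0},
    {"delta_pos": [0,0,-0.4],"yaw": 0},
    {"delta_pos": [0,0,0],"yaw": 0},
    {"delta_pos": [0,0,0],"yaw": 0},
  ],
)

```text
t: 19.65
tcp_pos: [0.6045, -0.149, 0.0342]
tool_rot: [0.141, 0.99, -0.002, -0.004]
force: [-0.1, -0.9, -0.2]
finger_gap: 0.406
```

send_rows(
  commands=[
    {"delta_pos": [0,0,-0.3],"yaw": 0},
    {"delta_pos": [0,0,0],"yaw": 0},
    {"delta_pos": [0,0,0],"yaw": 0},
  ],
)

```text
t: 20.02
tcp_pos: [0.6049, -0.1491, 0.0313]
tool_rot: [0.141, 0.99, -0.002, -0.004]
force: [0.6, -0.6, -0.4]
finger_gap: 0.408
```

send_rows(
  commands=[
    {"delta_pos": [0,0,-0.1],"yaw": 0},
    {"delta_pos": [0,0,0],"yaw": 0},
  ],
)

```text
t: 20.27
tcp_pos: [0.605, -0.1491, 0.0304]
tool_rot: [0.141, 0.99, -0.002, -0.004]
force: [0.1, 0.4, -1.5]
finger_gap: 0.406
```

send_rows(
  commands=[
    {"delta_pos": [0,0,0],"yaw": 0},
    {"delta_pos": [0,0,0],"yaw": 0},
    {"delta_pos": [0,0,0],"yaw": 0},
    {"delta_pos": [0,0,0],"yaw": 0},
    {"delta_pos": [0,0,0],"yaw": 0},
    {"delta_pos": [0,0,0],"yaw": 0},
  ],
  grip=-1,
)

```text
t: 21.02
tcp_pos: [0.6053, -0.1493, 0.0309]
tool_rot: [0.141, 0.99, -0.003, -0.003]
force: [0.3, 0.6, 0.4]
finger_gap: 1.002
```

send_rows(
  commands=[
    {"delta_pos": [0,0,1],"yaw": 0},
    {"delta_pos": [0,0,3],"yaw": 0},
    {"delta_pos": [0,0,4],"yaw": 0},
    {"delta_pos": [0,0,4],"yaw": 0},
    {"delta_pos": [0,0,2],"yaw": 0},
    {"delta_pos": [0,0,0],"yaw": 0},
  ],
)

```text
t: 21.78
tcp_pos: [0.6049, -0.1491, 0.178]
tool_rot: [0.141, 0.99, -0.003, -0.002]
force: [0.4, 0.9, -0.4]
finger_gap: 1.002
```

send_rows(
  commands=[
    {"delta_pos": [0,2,0],"yaw": 0.072},
    {"delta_pos": [0,4,0],"yaw": 0.072},
    {"delta_pos": [0,4.4,0],"yaw": 0.072},
    {"delta_pos": [0,4.4,0],"yaw": 0.072},
    {"delta_pos": [0,4.4,0],"yaw": 0.072},
    {"delta_pos": [0,4.4,0],"yaw": 0.072},
    {"delta_pos": [0,4.4,0],"yaw": 0.072},
    {"delta_pos": [0,4,0],"yaw": 0.072},
    {"delta_pos": [0,2.7,0],"yaw": 0.072},
    {"delta_pos": [0,1,0],"yaw": 0.072},
  ],
)

```text
t: 23.02
tcp_pos: [0.5973, 0.2175, 0.1673]
tool_rot: [-0.226, 0.974, -0.004, -0.009]
force: [0.6, -1.0, -1.0]
finger_gap: 1.001
```

send_rows(
  commands=[
    {"delta_pos": [0,0,0],"yaw": 0},
    {"delta_pos": [0,0,0],"yaw": 0},
  ],
)

```text
t: 23.28
tcp_pos: [0.5958, 0.2178, 0.1652]
tool_rot: [-0.226, 0.974, -0.004, -0.011]
force: [-0.4, 0.3, 0.6]
finger_gap: 1.003
```

Run:
```python
from h import *
a=manip.snapshot('top');b=manip.snapshot('scene')
crop(np.hstack([a[120:270,310:410],b[100:250,150:310]]),0,0,260,150,3,'g4')
```

```text
(no output)
```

View pics/g4.png

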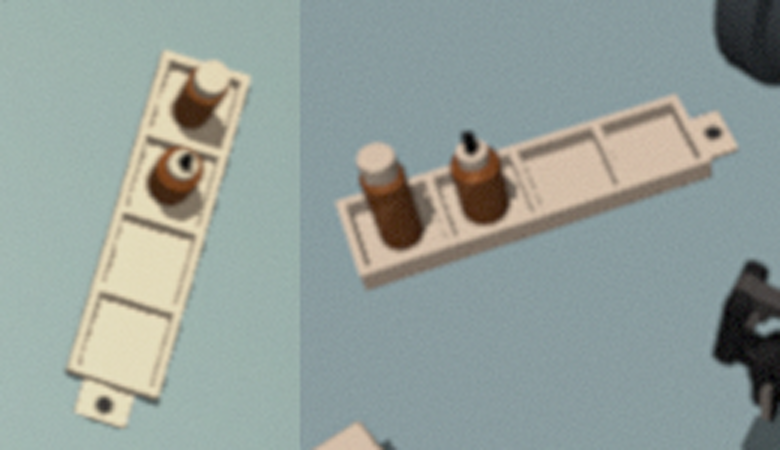

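Dropper stands upright in the second-farthest compartment (collar at crop 181,162). Next is the square bottle.

send_rows(
  commands=[
    {"delta_pos": [0,0.2,-2],"yaw": 0},
    {"delta_pos": [0,0,-2.5],"yaw": 0},
    {"delta_pos": [0,0,-2],"yaw": 0},
    {"delta_pos": [0,0,-1],"yaw": 0},
    {"delta_pos": [0,0,0],"yaw": 0},
    {"delta_pos": [0,0,0],"yaw": 0},
  ],
)

```text
t: 24.12
tcp_pos: [0.5986, 0.2155, 0.0905]
tool_rot: [-0.222, 0.975, -0.004, -0.009]
force: [0.8, -0.6, 0.4]
finger_gap: 0.998
```

send_rows(
  commands=[
    {"delta_pos": [-0.3,0.4,0],"yaw": 0},
    {"delta_pos": [0,0,-2],"yaw": 0},
    {"delta_pos": [0,0,-2],"yaw": 0},
    {"delta_pos": [0,0,-1],"yaw": 0},
    {"delta_pos": [0,0,0],"yaw": 0},
    {"delta_pos": [0,0,0],"yaw": 0},
  ],
)

```text
t: 24.88
tcp_pos: [0.5959, 0.2204, 0.0388]
tool_rot: [-0.222, 0.975, -0.004, -0.007]
force: [-0.2, -0.2, 0.7]
finger_gap: 1.003
```

send_rows(
  commands=[
    {"delta_pos": [0,0,-0.8],"yaw": 0.008},
    {"delta_pos": [0,0,0],"yaw": 0},
    {"delta_pos": [0,0,0],"yaw": 0},
  ],
)

```text
t: 25.25
tcp_pos: [0.5969, 0.2206, 0.0314]
tool_rot: [-0.226, 0.974, -0.004, -0.006]
force: [0.6, 0.5, -0.4]
finger_gap: 0.999
```

send_rows(
  commands=[
    {"delta_pos": [0,0,0],"yaw": 0},
    {"delta_pos": [0,0,0],"yaw": 0},
    {"delta_pos": [0,0,0],"yaw": 0},
    {"delta_pos": [0,0,0],"yaw": 0},
    {"delta_pos": [0,0,0],"yaw": 0},
    {"delta_pos": [0,0,0],"yaw": 0},
    {"delta_pos": [0,0,0],"yaw": 0},
    {"delta_pos": [0,0,0],"yaw": 0},
  ],
  grip=1,
  force=40,
)

```text
t: 26.25
tcp_pos: [0.5972, 0.2207, 0.0321]
tool_rot: [-0.226, 0.974, -0.004, -0.006]
force: [-0.3, -0.7, 0.2]
finger_gap: 0.412
```

send_rows(
  commands=[
    {"delta_pos": [0,0,1],"yaw": 0},
    {"delta_pos": [0,0,2],"yaw": 0},
    {"delta_pos": [0,0,3],"yaw": 0},
    {"delta_pos": [0,0,3],"yaw": 0},
    {"delta_pos": [0,0,3],"yaw": 0},
    {"delta_pos": [0,0,1.5],"yaw": 0},
    {"delta_pos": [0,0,0],"yaw": 0},
  ],
)

```text
t: 27.12
tcp_pos: [0.5971, 0.2207, 0.1778]
tool_rot: [-0.226, 0.974, -0.004, -0.003]
force: [-0.1, 0.4, -0.0]
finger_gap: 0.417
```

send_rows(
  commands=[
    {"delta_pos": [-0.3,-1.8,0],"yaw": -0.073},
    {"delta_pos": [-0.5,-3.8,0],"yaw": -0.073},
    {"delta_pos": [-0.5,-4.1,0],"yaw": -0.073},
    {"delta_pos": [-0.5,-4.1,0],"yaw": -0.073},
    {"delta_pos": [-0.5,-4.1,0],"yaw": -0.073},
    {"delta_pos": [-0.5,-4.1,0],"yaw": -0.073},
    {"delta_pos": [-0.5,-4.1,0],"yaw": -0.073},
    {"delta_pos": [-0.5,-4.1,0],"yaw": -0.073},
    {"delta_pos": [-0.5,-2.8,0],"yaw": -0.073},
    {"delta_pos": [-0.2,-1.2,0],"yaw": -0.073},
  ],
)

```text
t: 28.38
tcp_pos: [0.5421, -0.1292, 0.1663]
tool_rot: [0.147, 0.989, 0.001, -0.015]
force: [0.4, -0.2, -0.9]
finger_gap: 0.415
```

send_rows(
  commands=[
    {"delta_pos": [0,0,0],"yaw": 0},
    {"delta_pos": [0,0,0],"yaw": 0},
  ],
)

```text
t: 28.62
tcp_pos: [0.5407, -0.1294, 0.1645]
tool_rot: [0.147, 0.989, 0.002, -0.016]
force: [-0.2, -0.1, -0.9]
finger_gap: 0.415
```

send_rows(
  commands=[
    {"delta_pos": [0.1,-0.1,-2],"yaw": 0},
    {"delta_pos": [0,0,-2.5],"yaw": 0},
    {"delta_pos": [0,0,-2.5],"yaw": 0},
    {"delta_pos": [0,0,-1.5],"yaw": 0},
    {"delta_pos": [0,0,0],"yaw": 0},
    {"delta_pos": [0,0,0],"yaw": 0},
  ],
)

```text
t: 29.38
tcp_pos: [0.5429, -0.1255, 0.0774]
tool_rot: [0.142, 0.99, 0.002, -0.016]
force: [0.6, -0.5, -0.5]
finger_gap: 0.417
```

send_rows(
  commands=[
    {"delta_pos": [-0.1,-0.5,0],"yaw": 0},
    {"delta_pos": [0,0,-1.5],"yaw": 0},
    {"delta_pos": [0,0,-1.2],"yaw": 0},
    {"delta_pos": [0,0,-0.6],"yaw": 0},
    {"delta_pos": [0,0,0],"yaw": 0},
    {"delta_pos": [0,0,0],"yaw": 0},
  ],
)

```text
t: 30.12
tcp_pos: [0.5428, -0.1315, 0.0435]
tool_rot: [0.142, 0.99, 0.001, -0.015]
force: [0.7, 0.3, -1.4]
finger_gap: 0.419
```

send_rows(
  commands=[
    {"delta_pos": [0,0,-0.7],"yaw": 0},
    {"delta_pos": [0,0,-0.2],"yaw": 0},
    {"delta_pos": [0,0,0],"yaw": 0},
    {"delta_pos": [0,0,0],"yaw": 0},
  ],
)

```text
t: 30.62
tcp_pos: [0.5432, -0.1316, 0.0344]
tool_rot: [0.142, 0.99, 0.001, -0.014]
force: [-0.2, -0.2, -0.6]
finger_gap: 0.414
```

send_rows(
  commands=[
    {"delta_pos": [-0.1,0,-0.2],"yaw": 0},
    {"delta_pos": [0,0,0],"yaw": 0},
    {"delta_pos": [0,0,-0.1],"yaw": 0},
    {"delta_pos": [0,0,0],"yaw": 0},
  ],
)

```text
t: 31.12
tcp_pos: [0.5425, -0.1318, 0.0325]
tool_rot: [0.142, 0.99, 0.001, -0.013]
force: [-0.6, -0.6, -0.5]
finger_gap: 0.417
```

send_rows(
  commands=[
    {"delta_pos": [0,0,0],"yaw": 0},
    {"delta_pos": [0,0,0],"yaw": 0},
    {"delta_pos": [0,0,0],"yaw": 0},
    {"delta_pos": [0,0,0],"yaw": 0},
    {"delta_pos": [0,0,0],"yaw": 0},
    {"delta_pos": [0,0,0],"yaw": 0},
  ],
  grip=-1,
)

```text
t: 31.88
tcp_pos: [0.5426, -0.1318, 0.0323]
tool_rot: [0.142, 0.99, 0.001, -0.013]
force: [-0.1, 0.3, -0.2]
finger_gap: 1.002
```

send_rows(
  commands=[
    {"delta_pos": [0,0,1],"yaw": 0},
    {"delta_pos": [0,0,3],"yaw": 0},
    {"delta_pos": [0,0,4],"yaw": 0},
    {"delta_pos": [0,0,4],"yaw": 0},
    {"delta_pos": [0,0,2],"yaw": 0},
    {"delta_pos": [0,0,0],"yaw": 0},
  ],
)

```text
t: 32.62
tcp_pos: [0.5421, -0.1316, 0.1793]
tool_rot: [0.142, 0.99, 0.001, -0.012]
force: [-0.1, 0.3, 0.0]
finger_gap: 0.998
```

send_rows(
  commands=[
    {"delta_pos": [0.6,2,0],"yaw": 0.072},
    {"delta_pos": [1.3,4.2,0],"yaw": 0.072},
    {"delta_pos": [1.3,4.5,0],"yaw": 0.072},
    {"delta_pos": [1.3,4.5,0],"yaw": 0.072},
    {"delta_pos": [1.3,4.5,0],"yaw": 0.072},
    {"delta_pos": [1.3,4.5,0],"yaw": 0.072},
    {"delta_pos": [1.3,4.5,0],"yaw": 0.072},
    {"delta_pos": [1.3,4.2,0],"yaw": 0.072},
    {"delta_pos": [1.3,2.9,0],"yaw": 0.072},
    {"delta_pos": [0.6,1.2,0],"yaw": 0.072},
  ],
)

```text
t: 33.88
tcp_pos: [0.6534, 0.2489, 0.1675]
tool_rot: [-0.226, 0.974, -0.005, -0.021]
force: [-0.3, -0.9, -0.3]
finger_gap: 1.0
```

send_rows(
  commands=[
    {"delta_pos": [0,0,0],"yaw": 0},
    {"delta_pos": [0,0,0],"yaw": 0},
  ],
)

```text
t: 34.12
tcp_pos: [0.6518, 0.2492, 0.1647]
tool_rot: [-0.226, 0.974, -0.005, -0.023]
force: [0.9, -0.3, -0.4]
finger_gap: 0.998
```

Run:
```python
from h import *
a=manip.snapshot('top');b=manip.snapshot('scene')
crop(np.hstack([a[120:270,310:410],b[100:250,150:310]]),0,0,260,150,3,'g5')
```

```text
(no output)
```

View pics/g5.png

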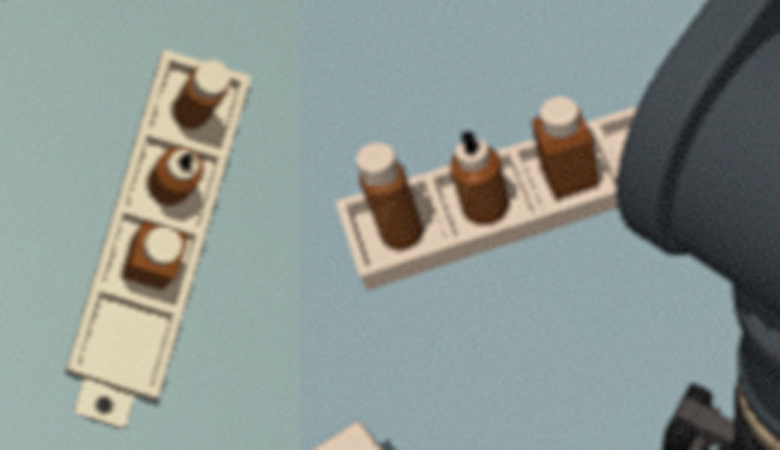

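Square stands upright in the third compartment (cap at crop 164,245). Next is the jar; the tool tilt of about 2.6° is harmless.

send_rows(
  commands=[
    {"delta_pos": [0,0,-2],"yaw": 0},
    {"delta_pos": [0,0,-2.5],"yaw": 0},
    {"delta_pos": [0,0,-2],"yaw": 0},
    {"delta_pos": [0,0,-1],"yaw": 0},
    {"delta_pos": [0,0,0],"yaw": 0},
    {"delta_pos": [0,0,0],"yaw": 0},
  ],
)

```text
t: 34.98
tcp_pos: [0.6506, 0.245, 0.0846]
tool_rot: [-0.223, 0.975, -0.005, -0.024]
force: [-0.3, 1.3, 0.5]
finger_gap: 1.001
```

send_rows(
  commands=[
    {"delta_pos": [0.1,0.3,0],"yaw": 0},
    {"delta_pos": [0,0,-2],"yaw": 0},
    {"delta_pos": [0,0,-1.7],"yaw": 0},
    {"delta_pos": [0,0,-0.8],"yaw": 0},
    {"delta_pos": [0,0,0],"yaw": 0},
    {"delta_pos": [0,0,0],"yaw": 0},
  ],
)

```text
t: 35.72
tcp_pos: [0.6522, 0.2485, 0.0373]
tool_rot: [-0.223, 0.975, -0.005, -0.023]
force: [-0.3, 0.1, -0.1]
finger_gap: 0.997
```

send_rows(
  commands=[
    {"delta_pos": [0,-0.1,-0.4],"yaw": 0},
    {"delta_pos": [0,0,0],"yaw": 0},
    {"delta_pos": [0,0,0],"yaw": 0},
  ],
)

```text
t: 36.1
tcp_pos: [0.653, 0.2475, 0.0341]
tool_rot: [-0.223, 0.975, -0.005, -0.022]
force: [-0.1, -0.1, 0.3]
finger_gap: 1.002
```

send_rows(
  commands=[
    {"delta_pos": [0,0,0],"yaw": 0},
    {"delta_pos": [0,0,0],"yaw": 0},
    {"delta_pos": [0,0,0],"yaw": 0},
    {"delta_pos": [0,0,0],"yaw": 0},
    {"delta_pos": [0,0,0],"yaw": 0},
    {"delta_pos": [0,0,0],"yaw": 0},
    {"delta_pos": [0,0,0],"yaw": 0},
    {"delta_pos": [0,0,0],"yaw": 0},
  ],
  grip=1,
  force=40,
)

```text
t: 37.1
tcp_pos: [0.6535, 0.2478, 0.035]
tool_rot: [-0.223, 0.975, -0.005, -0.021]
force: [-0.8, 0.4, 0.5]
finger_gap: 0.478
```

send_rows(
  commands=[
    {"delta_pos": [0,0,1],"yaw": 0},
    {"delta_pos": [0,0,2],"yaw": 0},
    {"delta_pos": [0,0,3],"yaw": 0},
    {"delta_pos": [0,0,3],"yaw": 0},
    {"delta_pos": [0,0,3],"yaw": 0},
    {"delta_pos": [0,0,1.5],"yaw": 0},
    {"delta_pos": [0,0,0],"yaw": 0},
  ],
)

```text
t: 37.98
tcp_pos: [0.6527, 0.2473, 0.1794]
tool_rot: [-0.223, 0.975, -0.005, -0.021]
force: [0.0, 0.5, -2.5]
finger_gap: 0.476
```

send_rows(
  commands=[
    {"delta_pos": [-0.8,-1.8,0],"yaw": -0.073},
    {"delta_pos": [-1.8,-3.9,0],"yaw": -0.073},
    {"delta_pos": [-1.8,-4.2,0],"yaw": -0.073},
    {"delta_pos": [-1.8,-4.2,0],"yaw": -0.073},
    {"delta_pos": [-1.8,-4.2,0],"yaw": -0.073},
    {"delta_pos": [-1.8,-4.2,0],"yaw": -0.073},
    {"delta_pos": [-1.8,-4.2,0],"yaw": -0.073},
    {"delta_pos": [-1.8,-4.2,0],"yaw": -0.073},
    {"delta_pos": [-1.6,-3,0],"yaw": -0.073},
    {"delta_pos": [-0.8,-1.3,0],"yaw": -0.073},
  ],
)

```text
t: 39.22
tcp_pos: [0.482, -0.1123, 0.1686]
tool_rot: [0.15, 0.988, 0.005, -0.03]
force: [-0.0, -0.5, -0.8]
finger_gap: 0.479
```

send_rows(
  commands=[
    {"delta_pos": [0,0,0],"yaw": 0},
    {"delta_pos": [0,0,0],"yaw": 0},
  ],
)

```text
t: 39.48
tcp_pos: [0.4808, -0.1125, 0.1674]
tool_rot: [0.15, 0.988, 0.006, -0.031]
force: [1.1, -0.2, -1.2]
finger_gap: 0.479
```

send_rows(
  commands=[
    {"delta_pos": [0,0,-2],"yaw": 0},
    {"delta_pos": [0,0,-2.5],"yaw": 0},
    {"delta_pos": [0,0,-2.5],"yaw": 0},
    {"delta_pos": [0,0,-1.5],"yaw": 0},
    {"delta_pos": [0,0,0],"yaw": 0},
    {"delta_pos": [0,0,0],"yaw": 0},
  ],
)

```text
t: 40.22
tcp_pos: [0.4843, -0.1075, 0.0799]
tool_rot: [0.144, 0.989, 0.006, -0.03]
force: [0.3, 0.7, -1.8]
finger_gap: 0.479
```

send_rows(
  commands=[
    {"delta_pos": [-0.4,-0.5,0],"yaw": 0},
    {"delta_pos": [0,0,0],"yaw": 0},
    {"delta_pos": [0,0,-1.5],"yaw": 0},
    {"delta_pos": [0,0,-1.2],"yaw": 0},
    {"delta_pos": [0,0,-0.6],"yaw": 0},
    {"delta_pos": [0,0,0],"yaw": 0},
    {"delta_pos": [0,0,0],"yaw": 0},
  ],
)

```text
t: 41.1
tcp_pos: [0.4809, -0.1131, 0.0457]
tool_rot: [0.144, 0.989, 0.006, -0.029]
force: [0.4, -0.9, -2.7]
finger_gap: 0.475
```

send_rows(
  commands=[
    {"delta_pos": [0,0,-0.6],"yaw": 0},
    {"delta_pos": [0,0,-0.2],"yaw": 0},
    {"delta_pos": [0,0,0],"yaw": 0},
    {"delta_pos": [0,0,0],"yaw": 0},
  ],
)

```text
t: 41.6
tcp_pos: [0.4814, -0.1132, 0.0376]
tool_rot: [0.144, 0.989, 0.005, -0.028]
force: [-0.1, -0.1, -1.7]
finger_gap: 0.475
```

send_rows(
  commands=[
    {"delta_pos": [0,0,-0.1],"yaw": 0},
    {"delta_pos": [0,0,0],"yaw": 0},
    {"delta_pos": [0,0,0],"yaw": 0},
  ],
)

```text
t: 41.98
tcp_pos: [0.4816, -0.1133, 0.0368]
tool_rot: [0.144, 0.989, 0.005, -0.028]
force: [-0.3, -0.3, -1.9]
finger_gap: 0.479
```

send_rows(
  commands=[
    {"delta_pos": [0,0,-0.1],"yaw": 0},
    {"delta_pos": [0,0,0],"yaw": 0},
  ],
)

```text
t: 42.22
tcp_pos: [0.4816, -0.1133, 0.0358]
tool_rot: [0.144, 0.989, 0.005, -0.028]
force: [-0.2, 0.6, -1.4]
finger_gap: 0.474
```

send_rows(
  commands=[
    {"delta_pos": [0,0,0],"yaw": 0},
    {"delta_pos": [0,0,0],"yaw": 0},
    {"delta_pos": [0,0,0],"yaw": 0},
    {"delta_pos": [0,0,0],"yaw": 0},
    {"delta_pos": [0,0,0],"yaw": 0},
    {"delta_pos": [0,0,0],"yaw": 0},
  ],
  grip=-1,
)

```text
t: 42.98
tcp_pos: [0.482, -0.1135, 0.0363]
tool_rot: [0.144, 0.989, 0.005, -0.027]
force: [-0.3, 0.0, -1.1]
finger_gap: 1.003
```

send_rows(
  commands=[
    {"delta_pos": [0,0,1],"yaw": 0},
    {"delta_pos": [0,0,3],"yaw": 0},
    {"delta_pos": [0,0,4],"yaw": 0},
    {"delta_pos": [0,0,4],"yaw": 0},
    {"delta_pos": [0,0,2],"yaw": 0},
    {"delta_pos": [0,4,0],"yaw": 0},
    {"delta_pos": [0,5,0],"yaw": 0},
    {"delta_pos": [0,5,0],"yaw": 0},
    {"delta_pos": [0,5,0],"yaw": 0},
    {"delta_pos": [0,5,0],"yaw": 0},
  ],
)

```text
t: 44.22
tcp_pos: [0.4829, 0.1295, 0.1877]
tool_rot: [0.148, 0.989, 0.005, -0.022]
force: [0.8, 0.4, 0.1]
finger_gap: 1.001
```

send_rows(
  commands=[
    {"delta_pos": [0,4,0],"yaw": 0},
    {"delta_pos": [0,4,0],"yaw": 0},
    {"delta_pos": [0,2,0],"yaw": 0},
    {"delta_pos": [0,0,0],"yaw": 0},
    {"delta_pos": [0,0,0],"yaw": 0},
  ],
)

```text
t: 44.85
tcp_pos: [0.4809, 0.2356, 0.1907]
tool_rot: [0.144, 0.989, 0.005, -0.021]
force: [0.4, -0.2, -0.4]
finger_gap: 1.0
```

Run:
```python
from h import *
a=manip.snapshot('top');b=manip.snapshot('scene')
crop(np.hstack([a[120:270,310:410],b[100:250,150:310]]),0,0,260,150,3,'g6')
```

```text
(no output)
```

View pics/g6.png

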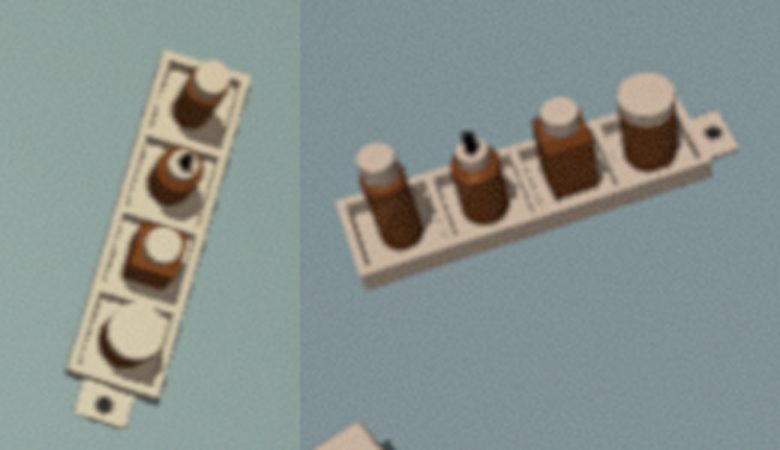

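All four are upright in the compartments, in the order slim, dropper, square, jar from the far end. I'll run a numeric check from the cap pixels, then hand in.

Run:
```python
from h import *
U=lambda x,y,o:np.array([(x+.5)/3-.5+o[0],(y+.5)/3-.5+o[1]])
R=cv2.getRotationMatrix2D((0,0),np.degrees(-.287),1)[:,:2]
ok=True
for k,p,q,z,x in(('slim',(211,76),(377,157),.092,.096),('dropper',(182,163),(470,153),.07,.032),('square',(164,245),(560,111),.08,-.032),('jar',(136,333),(646,93),.07,-.096)):
    e=[]
    for w in(ray('top',U(*p,(310,120)),z),ray('scene',U(*q,(50,100)),z)):
        d=w-[.573,-.140];c,s=np.cos(-.287),np.sin(-.287);e.append([c*d[0]+s*d[1]-x,-s*d[0]+c*d[1]])
    print(k,np.round(np.array(e)*1000,1)); ok&=bool(np.abs(e).max()<.0125)
s=manip.sense();print(ok,s['t'],np.abs(s['qd']).max())
if ok: print(manip.sign_off())
```

```text
slim [[-0.4 -0.2]
 [-1.8  1.8]]
dropper [[1.6 0.1]
 [2.8 3.7]]
square [[ 0.3 -2.7]
 [-0.3  1.1]]
jar [[-0.9 -2. ]
 [ 0.5  0.3]]
True 44.95 0.005711836611150387
the job is handed in; nothing more can be done
None
```

I moved all four amber bottles into the white rack in reverse order and handed the job in at about 45 s. From the far end towards the rack's tab they stand slim, dropper, square, jar. I did not touch either blue look-alike.

- **Position:** both camera views put every bottle within 4 mm of its compartment centre on each axis; the limit is 14.5 mm.
- **Upright and released:** the last picture shows all four upright and standing free. The gripper was open, well clear of the rack, and the arm was still.
- **Disagreements:** the two views differed by up to 4 mm on where the rack is, so I used the mean. An early mask-based outline of the rack was distorted by its tab and side wall, so I used its corners instead.
- **Tool tilt:** the tool drifted by up to about 0.06 rad of tilt. The bottles stayed visibly upright, but I judged their tilt only from the pictures and did not measure it.

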